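# Open and hold the slide bay's double-catch gate

## Task

Take the stylus out of its stand, press the recessed interlock button in the control box all the way down with the stylus's tip, and stand the stylus back upright in its stand's hole. Then open the slide bay: first squeeze the pinch catch on the fixed post fully (it stays in), next squeeze the pinch catch on top of the gate fully and, keeping it squeezed, swing the gate towards the robot past its detent until it is wide open, at or close to its stop. Finish while still holding the gate wide by its squeezed catch, since it swings back if let go, and leave the other glassware and boxes where they are.

Things in the scene. Friction and masses are not known exactly. Their poses are not given: they have to be found in the camera images.
- stylus: Upright pen-like stylus, 120 mm long, 60 g. Origin at its tip's end, z along it to the top. Tip 5 mm across, widening over 12 mm to a 10 mm round steel shank; collar 22 mm across from 44 to 49 mm above the tip; black round grip 14 mm across from 49 to 120 mm. Starts in the stand's hole, its collar on the top face, tip 11 mm above the table.
- stand: White plastic block 60 x 60 mm, 55 mm high, fixed, with one round vertical hole of 14 mm in the centre of its top, 49 mm deep, chamfered 4 mm at the mouth. Origin at the centre of its underside.
- stand_hole0 (a point): Centre of the mouth of the stand's hole, at its top face (55 mm above the table).
- box: Grey control box 90 x 75 mm, 45 mm high, fixed, with one round hole of 17 mm in the centre of its top and the button sunk in it. Origin at the centre of its underside.
- button_top (a point): Centre of the top of the black round button, 13 mm across, which sits 8 mm below the top face of the control box (37 mm above the table at rest).
- button (a joint): Travel of the button: 0 up, 0.005 m fully down. It moves straight down, springs back, and takes 2 N to start and 5 N to hold down.
- bay: Slide bay: low white and aluminium enclosure 270 mm wide, 210 mm deep, walls 95 mm high, fixed. Origin on the table under the closed gate; x points into the bay (away from the robot), y along the closed gate towards its hinge. Hinge at y = +110 mm, the gate's free edge at y = -45 mm, fixed latch post (115 mm high) from y = -50 to -116 mm.
- gate (a joint): Gate angle: 0 closed, 1.5 rad wide open at its stop. Upright grey panel 155 mm long, 8 mm thick, top edge 115 mm above the table; turns clockwise seen from above, free end towards the robot (bay -x). A spring shuts it (0.12 N m at 0, 0.3 N m at 1.5 rad); a detent adds up to 0.35 N m from 0.65 to 0.85 rad, then helps up to 1.05. Locked until both catches are squeezed.
- gate_hinge (a point): Point on the gate's vertical hinge axis, at the height of the gate's top edge (115 mm above the table).
- gate_ear: Fixed ear of the gate's catch: upright steel plate on the gate's top edge, 8 mm thick along the gate, 20 mm wide, top 167 mm above the table, 90 mm from the hinge axis. Turns with the gate; origin at the gate's top edge, x square to the gate (into the bay when closed), y along it to the hinge.
- gate_catch (a joint): Slide of the gate's catch: a like steel plate on the free-edge side of the gate's ear, 115 to 167 mm above the table. 0 at rest (36 mm over the outsides of both plates), 0.012 m fully squeezed towards the ear (24 mm over both). It withdraws a bolt from the post; keep it squeezed to swing the gate. A spring pushes it back: 4 N at rest, 8 N squeezed.
- gate_squeeze (a point): Where to squeeze the gate's catch: midway between the plates' outer faces when squeezed, 8 mm from the ear's centre towards the free edge, 98 mm from the hinge axis, 150 mm above the table, 17 mm below the plates' tops. A bolt bar lies below, up to 124 mm: keep fingertips above 127 mm. Fingers close along the gate. Turns with the gate.
- post_ear: Fixed ear of the post's catch: upright steel plate on the fixed latch post, 8 mm thick along the gate line, 20 mm wide, top 167 mm above the table; 213 mm from the hinge axis. Origin at its foot, 115 mm above the table, axes as the bay.
- post_catch (a joint): Slide of the post's catch: a like steel plate on the post, on the gate's side of its ear, 115 to 167 mm above the table. 0 bars the gate (36 mm over the outsides of both plates), 0.012 m fully squeezed towards the ear, away from the gate (24 mm over both); starts at 0 to 0.003. No spring: 4 N of friction, it stays where pushed.
- post_squeeze (a point): Where to squeeze the post's catch: midway between the outer faces of the two plates when fully squeezed, 8 mm from the ear's centre towards the gate, 150 mm above the table, 17 mm below the plates' tops (fingertips should stay above 127 mm). Fingers close along the gate line.
- slide_rack: Bystander: white rack of glass slides inside the bay, 80 x 110 mm, 49 mm high. Origin under its centre.
- flask: Bystander: amber conical flask, 80 mm wide, 120 mm high, left of the bay. Origin under its centre.
- beaker: Bystander: glass beaker, 64 mm wide, 85 mm high, left of the bay. Origin under its centre.
- dropper: Bystander: small amber dropper bottle, 36 mm wide, 75 mm high, between the stand and the control box. Origin under its centre.
- tip_box: Bystander: clear divided box, 85 x 120 mm, 50 mm high, in front of the latch post. Origin under its centre.
- dish: Bystander: shallow glass dish, 90 mm wide, 14 mm high, left of the bay. Origin under its centre.
- slide_box: Bystander: small blue slide box, 85 x 30 mm, 30 mm high, at the right. Origin under its centre.
There are look-alikes about, which are no part of the job. Leave any blue or red look-alike of the box alone.

How it is judged:
By the outcome, as a careful person would: the job done as asked, in the order asked, and still so for the second after the job is handed in, while the arm keeps its last pose, push and grip.
It also fails if it takes over 54 s, if anything falls off the work surface, if the arm or the gripper's body presses on something with over 40 N, if the wrist force passes 120 N, or if a joint passes its speed limit or range.

## Robot

A 6-joint arm with a two-finger parallel gripper is mounted at the origin on the work surface. World frame = base frame: x ahead of the robot, y to its left, z up, the work surface at z = 0. Lengths are in m, angles in rad, forces in N, time in s.
With the tool pointing down it reaches from about 0.4 to 0.825 m from the base axis. Payload 7 kg.
Tool frame: the origin (TCP) lies at the very end of the fingers, on their centre line; the grasp point (between the pads) lies 19 mm behind it; y points along the fingers, z is the direction in which the jaws open and shut, and the axes are right-handed (so a half turn about y gives the same grasp; the last joint's range is limited). The gripper opens to 88 mm and grips with 3 to 60 N. Pads are 19 mm wide; open, the fingers measure 130 mm over their backs; the gripper's body (78 mm by 193 mm) begins 47 mm behind the grasp point.
Start: joints at [0.288, 0.359, 0.012, 0, -1.224, -0.288], TCP at [0.675, -0, 0.227] pointing down, gripper open.
Joint ranges: [-3.07, 3.07], [-1.43, 2.12], [-1.02, 1.25], [-3.03, 1.67], [-3.05, -0], [-3.03, 3.03]. Speed limits (rad/s): [2.39, 2.39, 3.01, 3.14, 3.14, 3.14].

## Interface

Orientations are given as a rotation vector (axis times angle).
In Python, from station import readout, viewer, workorder gives the robot as it stands.
- The arm moves only by the tool servo_tool, never from a script. Its argument "plan" is a list of rows, each an object with "linear": the shift along the tool's x, y, z in cm, a list of three; "twist": the turn, a rotation vector about the tool's x, y, z in degrees, a list of three; "claw": the opening, from 0 (shut) to 1 (fully open). A call has 1 to 20 rows; each row shifts and turns the commanded pose from where the row before left it, along the tool's axes as they then stand; what a row does not reach is not made up. A row lasts 1/10 s, in which the tool goes at most 50 mm and 8.59 degrees, less where a joint would pass 70% of its speed; a pose out of reach is approached as far as the arm can. A call is refused whole if a number of a shift passes 5 or a number of a turn 8.59, either way. A call with a gripper value outside its range is refused whole. The fingers move at their own pace and stop on an object; "force" is the grip in N (left out, the last holds). Time passes only in rows, so rows that do not move let the fingers close. It gives the time, the measured TCP pose, the force and the opening at its end, in the units of the state.
- readout.get_state(): the state, without advancing time (a new reading comes with each control period).
- viewer.read_camera(name): name is "scene" or "side" or "wrist"; returns a dict with "image" (480x640x3 uint8, red, green, blue), "fx", "fy", "cx", "cy" (pixels), "R" (3x3) and "t" (3): a world point X has camera coordinates R X + t; the wrist camera has in their place "tool_from_camera" (4x4, takes a point from camera to tool coordinates, whose origin is the TCP and whose axes are the tool frame's). Camera axes: x right, y down, z forward; pixel columns grow to the right and rows downward; lengths in m; the calibration is good to about 2 mm. The wrist camera is an equidistant fisheye: a pixel r from the principal point sees the ray r / f radians off the axis. A picture is of the moment at which its call begins: read the wrist's pose just before it. There is no depth.
- workorder.sign_off(): hands the job in, once; it reports no verdict.
The state is a dict: "clock": time; "q": joint angles; "dq": joint speeds; "effort": joint torques, N m; "position": TCP position; "orientation": TCP orientation; "ft_force": force on the tool from outside, world axes, zero at the start; "wrist_torque": the same for the moment, N m; "opening": opening from 0.0 (shut) to 1.0 (fully open).
Only numpy, scipy, OpenCV 4.12 (cv2) and the standard library are available. Lean on these libraries where they do the work, as an engineer would, in place of code of your own. Each camera call takes 0.05 s, during which the arm holds its last target. There are 200 camera calls.

## Working session

There is one attempt and no reset: what is moved stays moved. The work goes in short steps, Python scripts to look and compute and a tool call to move; the robot and the scene stay as the last step left them, time stands still between calls to the robot, and variables do not carry over. Pictures are saved under pics/ and viewed, on a budget of 10 in all, crops included, one or two more only if the job needs it, and the job is handed in when it is done.

Besides the shell and the picture viewer there is one more tool, called after ">>>" as a command line: name --argument value ..., lists and objects as JSON in quotes. servo_tool: Moves the arm, as the interface text tells. Its arguments: {"type":"object","properties":{"plan":{"type":"array"},"force":{"type":"number"}},"required":["plan"]}

```bash
mkdir -p pics; ls
cat > h.py <<'E'
import numpy as np, cv2
from station import readout, viewer, workorder
from scipy.spatial.transform import Rotation as Ro
def shot(n,f):
    c=viewer.read_camera(n); cv2.imwrite(f,c["image"][:,:,::-1]); return c
E
python3 - <<'E'
from h import *
import pickle
s=readout.get_state(); print(s)
for n in("scene","side","wrist"):
    c=shot(n,f"pics/{n}0.png"); pickle.dump(c,open(f"{n}0.pkl","wb"))
    print(n,{k:np.round(v,4).tolist() for k,v in c.items() if k!="image"})
E
```

```text
pics
{'clock': 0.0, 'q': array([ 2.88117091e-01,  3.59390885e-01,  1.10556583e-02, -3.35786554e-04,
       -1.22410706e+00, -2.88109002e-01]), 'dq': array([-0.00214794,  0.00065118, -0.00089111, -0.00020545,  0.00095563,
        0.00042904]), 'effort': array([-8.00930356e-04, -5.82726967e+01,  2.93058443e+01,  6.99745238e+00,
        6.93249181e-03, -2.06530804e-04]), 'position': array([ 6.74507238e-01, -2.20074642e-05,  2.25621302e-01]), 'orientation': array([-1.20814299, -1.20781505,  1.2100309 ]), 'ft_force': array([ 0.12015783,  0.30814314, -0.0026781 ]), 'wrist_torque': array([ 0.04076313, -0.05458928,  0.03825543]), 'opening': 1.0005255410222267}
scene {'fx': 480.5167, 'fy': 480.5167, 'cx': 319.3066, 'cy': 234.6731, 'R': [[0.6632, 0.7484, -0.0103], [0.4172, -0.3811, -0.8251], [-0.6214, 0.5429, -0.5649]], 't': [-0.3257, -0.1293, 1.3691]}
side {'fx': 472.932, 'fy': 472.932, 'cx': 324.5061, 'cy': 239.25, 'R': [[0.8887, -0.4582, 0.0159], [-0.2291, -0.4738, -0.8503], [0.3971, 0.752, -0.5261]], 't': [-0.4725, 0.2063, 1.1022]}
wrist {'fx': 371.6483, 'fy': 371.6483, 'cx': 326.8508, 'cy': 238.5279, 'tool_from_camera': [[0.0003, 0.9611, 0.2763, -0.074], [0.0002, -0.2763, 0.9611, -0.1586], [1.0, -0.0002, -0.0003, 0.0007], [0.0, 0.0, 0.0, 1.0]]}
```

View pics/scene0.png

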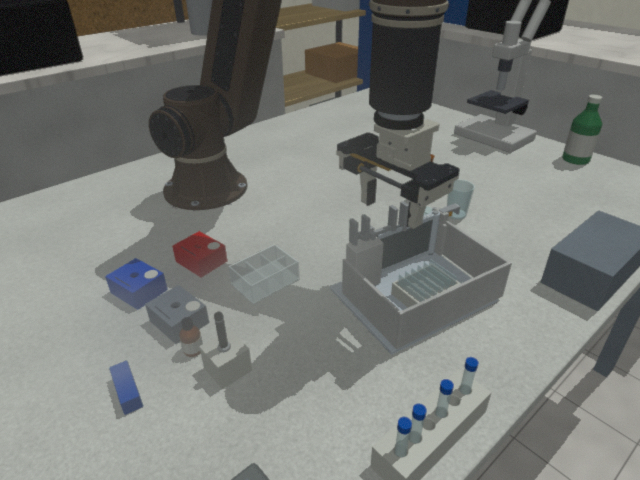

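View pics/side0.png

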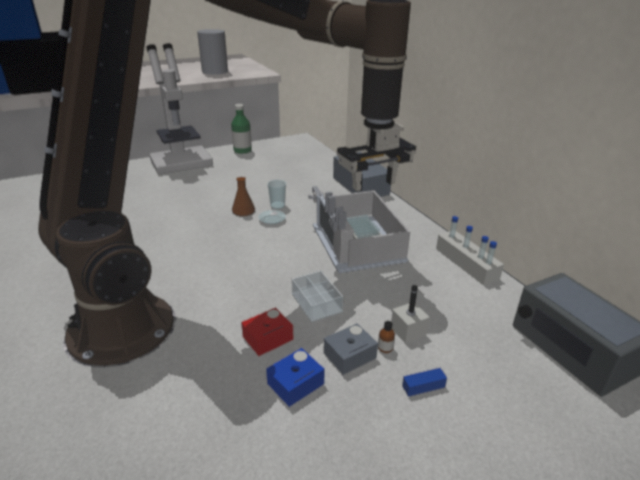

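View pics/wrist0.png

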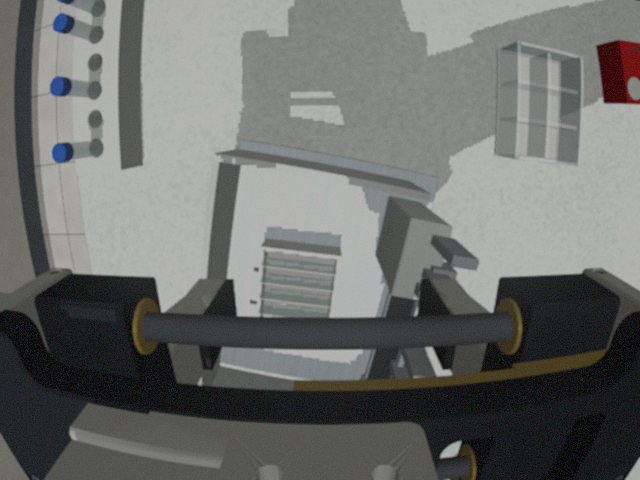

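Scene camera: the stylus in its white stand is at (222,330). The look-alikes for the box are red (200,253), blue (137,283) and grey (177,313); by the description I choose grey. The post and gate catches are at (352–410, 205–250). In the side view, the stylus is at (413,300), the grey box at (350,347), red at (267,331) and blue at (296,376). One tiled close crop to check.

Run:
```python
from h import *
a=cv2.imread("pics/scene0.png");b=cv2.imread("pics/side0.png")
f=lambda im,x,y,w,h:cv2.resize(im[y:y+h,x:x+w],(400,300),interpolation=cv2.INTER_CUBIC)
cv2.imwrite("pics/tile.png",np.vstack([np.hstack([f(a,140,280,120,90),f(a,340,190,80,60)]),np.hstack([f(b,315,270,120,90),f(b,300,180,80,60)])]))
print(Ro.from_rotvec(readout.get_state()["orientation"]).as_matrix().round(3))
```

```text
[[ 0.    -0.001 -1.   ]
 [ 1.    -0.     0.   ]
 [-0.    -1.     0.001]]
```

View pics/tile.png

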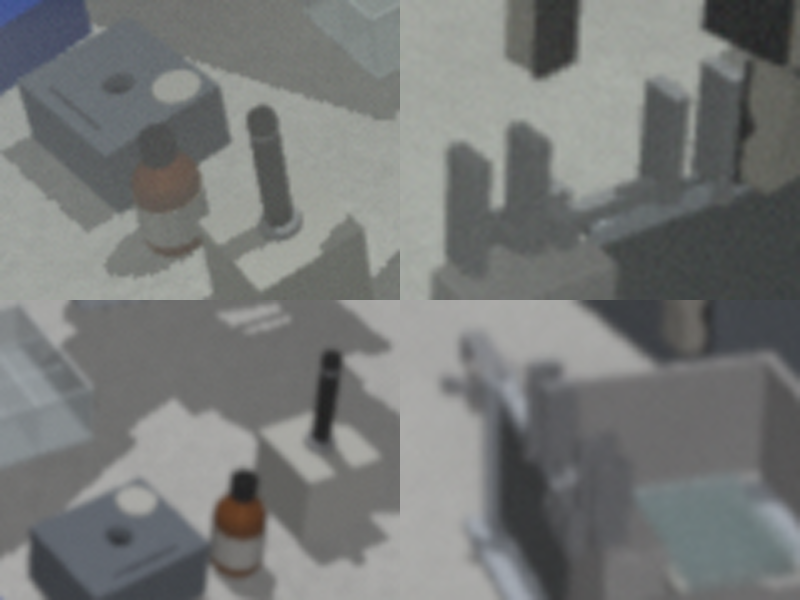

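The crop shows the grey box with its hole at scene (176.3,304.9) and side (351,340.8), plus a white dot that is not the hole. The stylus's top is at scene (218.6,313.6) and side (414.3,287.1). The catch plates' tops, post ear to gate ear, are at scene x 354, 366, 393 and 404.

```bash
cat >> h.py <<'E'
import pickle
def ray(c,uv):
    d=c["R"].T@np.array([(uv[0]-c["cx"])/c["fx"],(uv[1]-c["cy"])/c["fy"],1]); return -c["R"].T@c["t"],d
def atz(c,uv,z):
    o,d=ray(c,uv); return o+d*(z-o[2])/d[2]
def wray(c,s,uv):
    u=(uv[0]-c["cx"])/c["fx"];v=(uv[1]-c["cy"])/c["fy"];r=np.hypot(u,v)
    d=np.array([np.sin(r)*u/r,np.sin(r)*v/r,np.cos(r)]);T=c["tool_from_camera"]
    R=Ro.from_rotvec(s["orientation"]).as_matrix()
    return R@T[:3,3]+s["position"],R@T[:3,:3]@d
def wz(c,s,uv,z):
    o,d=wray(c,s,uv); return o+d*(z-o[2])/d[2]
def wproj(c,s,X):
    R=Ro.from_rotvec(s["orientation"]).as_matrix();T=c["tool_from_camera"]
    p=T[:3,:3].T@(R.T@(np.array(X)-s["position"])-T[:3,3]); h=np.hypot(p[0],p[1]);a=np.arctan2(h,p[2])
    return np.array([c["cx"]+c["fx"]*a*p[0]/h,c["cy"]+c["fy"]*a*p[1]/h])
E
python3 - <<'E'
from h import *
C={n:pickle.load(open(n+"0.pkl","rb")) for n in("scene","side")}
for nm,a,b,z in(("top",(218.6,313.6),(414.3,287.1),.131),("collar",(224.3,347.2),(411.3,311.4),.0575),("hole",(176.3,304.9),(351,340.8),.045)):
    print(nm,atz(C["scene"],a,z).round(4),atz(C["side"],b,z).round(4))
P=[atz(C["scene"],p,.167) for p in((354.4,219.6),(366,215.6),(393.2,207),(404.4,203.2))]
print(np.round(P,4)); d=P[3]-P[0];print(np.linalg.norm(d),np.degrees(np.arctan2(d[1],d[0])))
E
```

```text
top [ 0.5932 -0.3022  0.131 ] [ 0.5923 -0.3076  0.131 ]
collar [ 0.596  -0.3039  0.0575] [ 0.5969 -0.3042  0.0575]
hole [ 0.434  -0.3092  0.045 ] [ 0.4328 -0.3142  0.045 ]
[[0.5818 0.0116 0.167 ]
 [0.5868 0.0384 0.167 ]
 [0.601  0.1015 0.167 ]
 [0.6064 0.1292 0.167 ]]
0.12011967589644294 78.20632903873454
```

>>> servo_tool --plan '[{"linear": [-3.4, 0, 0.9], "twist": [0, 0, 0], "claw": 0.6}, {"linear": [-3.4, 0, 0.9], "twist": [0, 0, 0], "claw": 0.6}, {"linear": [-3.4, 0, 0.9], "twist": [0, 0, 0], "claw": 0.6}, {"linear": [-3.4, 0, 0.9], "twist": [0, 0, 0], "claw": 0.6}, {"linear": [-3.4, 0, 0.9], "twist": [0, 0, 0], "claw": 0.6}, {"linear": [-3.4, 0, 0.9], "twist": [0, 0, 0], "claw": 0.6}, {"linear": [-3.4, 0, 0.9], "twist": [0, 0, 0], "claw": 0.6}, {"linear": [-3.4, 0, 0.9], "twist": [0, 0, 0], "claw": 0.6}, {"linear": [-3.2, 0, 0.8], "twist": [0, -8.2, 0], "claw": 0.6}, {"linear": [0, 0, 0], "twist": [0, -8.2, 0], "claw": 0.6}, {"linear": [0, 0, 0], "twist": [0, -8.2, 0], "claw": 0.6}, {"linear": [0, 0, 0], "twist": [0, -8.2, 0], "claw": 0.6}, {"linear": [0, 0, 0], "twist": [0, -8.2, 0], "claw": 0.6}, {"linear": [0, 0, 0], "twist": [0, -8.2, 0], "claw": 0.6}, {"linear": [0, 0, 0], "twist": [0, -8.2, 0], "claw": 0.6}, {"linear": [0, 0, 0], "twist": [0, -8.2, 0], "claw": 0.6}, {"linear": [0, 0, 0], "twist": [0, -8.2, 0], "claw": 0.6}, {"linear": [0, 0, 0], "twist": [0, -8.2, 0], "claw": 0.6}, {"linear": [0, 0, 0], "twist": [0, -8, 0], "claw": 0.6}, {"linear": [0, 0, 0], "twist": [0, 0, 0], "claw": 0.6}]' --force 30

```text
clock: 2.15
position: [0.5948, -0.3039, 0.2262]
orientation: [-0.003, 2.221, -2.221]
ft_force: [-0.2, -0.1, 0.2]
opening: 0.598
```

```bash
cat > w.py <<'E'
from h import *
import sys
s=readout.get_state();c=shot("wrist",sys.argv[1]);pickle.dump((c,s),open("w.pkl","wb"))
print(s["clock"],s["position"].round(4),s["q"].round(3));print(Ro.from_rotvec(s["orientation"]).as_matrix().round(3))
for z in(.131,.055):print(wproj(c,s,(.596,-.304,z)))
print(wproj(c,s,(.4335,-.3117,.045)))
E
python3 w.py pics/w1.png
```

```text
2.15 [ 0.5948 -0.3039  0.2262] [-0.181  0.348 -0.005 -0.    -1.219  1.754]
[[-1.    -0.001  0.002]
 [-0.002  0.    -1.   ]
 [ 0.001 -1.    -0.   ]]
[327.77931364 238.06111506]
[327.62356242 215.02533229]
[334.28655426 359.44127911]
```

View pics/w1.png

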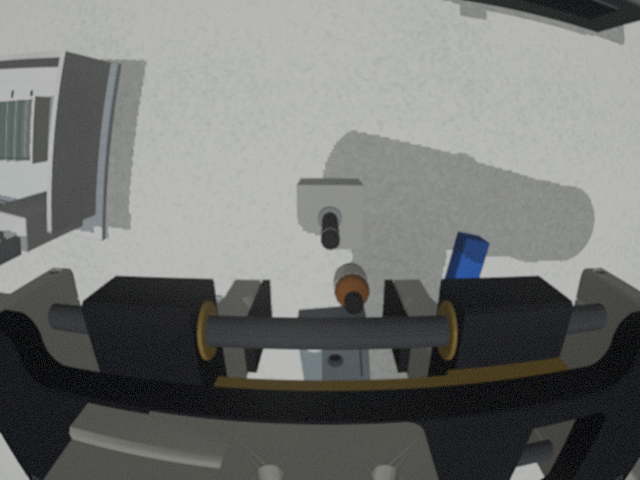

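The wrist view shows the stylus's top at (330.5,239), its collar at (329,214), the button hole at (336,360) and the dropper at (352,290).

Run:
```python
from h import *
c,s=pickle.load(open("w.pkl","rb"))
print(wz(c,s,(330.5,239),.131),wz(c,s,(329,214),.0575),wz(c,s,(336,360),.041))
```

```text
[ 0.59530965 -0.30593529  0.131     ] [ 0.59749925 -0.30523237  0.0575    ] [ 0.42995931 -0.31370302  0.041     ]
```

>>> servo_tool --plan '[{"linear": [-0.12, 2, 0.13], "twist": [0, 0, 0], "claw": 0.6}, {"linear": [0, 3, 0], "twist": [0, 0, 0], "claw": 0.6}, {"linear": [0, 3, 0], "twist": [0, 0, 0], "claw": 0.5}, {"linear": [0, 3, 0], "twist": [0, 0, 0], "claw": 0.4}, {"linear": [0, 2, 0], "twist": [0, 0, 0], "claw": 0.4}, {"linear": [0, 1.1, 0], "twist": [0, 0, 0], "claw": 0.4}, {"linear": [0, 0, 0], "twist": [0, 0, 0], "claw": 0.3}, {"linear": [0, 0, 0], "twist": [0, 0, 0], "claw": 0}, {"linear": [0, 0, 0], "twist": [0, 0, 0], "claw": 0}, {"linear": [0, 0, 0], "twist": [0, 0, 0], "claw": 0}, {"linear": [0, 0, 0], "twist": [0, 0, 0], "claw": 0}, {"linear": [0, 0, 0], "twist": [0, 0, 0], "claw": 0}]' --force 30

```text
clock: 3.4
position: [0.597, -0.3056, 0.087]
orientation: [0.002, 2.219, -2.221]
ft_force: [-0.4, 1.0, 7.0]
opening: 0.149
```

>>> servo_tool --plan '[{"linear": [0, -1, 0], "twist": [0, 0, 0], "claw": 0}, {"linear": [0, -2, 0], "twist": [0, 0, 0], "claw": 0}, {"linear": [0, -3, 0], "twist": [0, 0, 0], "claw": 0}, {"linear": [0, -3, 0], "twist": [0, 0, 0], "claw": 0}, {"linear": [1.0, 0, 0], "twist": [0, 0, 0], "claw": 0}, {"linear": [2.5, 0, 0.2], "twist": [0, 0, 0], "claw": 0}, {"linear": [2.5, 0, 0.2], "twist": [0, 0, 0], "claw": 0}, {"linear": [2.5, 0, 0.2], "twist": [0, 0, 0], "claw": 0}, {"linear": [2.5, 0, 0.2], "twist": [0, 0, 0], "claw": 0}, {"linear": [2.5, 0, 0], "twist": [0, 0, 0], "claw": 0}, {"linear": [2, 0, 0], "twist": [0, 0, 0], "claw": 0}, {"linear": [0.9, 0.5, 0], "twist": [0, 0, 0], "claw": 0}, {"linear": [0, 2, 0], "twist": [0, 0, 0], "claw": 0}, {"linear": [0, 0, 0], "twist": [0, 0, 0], "claw": 0}, {"linear": [0, 0, 0], "twist": [0, 0, 0], "claw": 0}]'

```text
clock: 4.9
position: [0.4321, -0.3133, 0.1504]
orientation: [0.001, -2.221, 2.221]
ft_force: [-0.4, 0.3, -0.4]
opening: 0.152
```

Run:
```python
from h import *
s=readout.get_state();print(s["clock"],s["position"],s["ft_force"],s["opening"])
a=viewer.read_camera("side")["image"][:,:,::-1];b=viewer.read_camera("scene")["image"][:,:,::-1]
f=lambda im,x,y,w,h:cv2.resize(im[y:y+h,x:x+w],(400,600),interpolation=cv2.INTER_CUBIC)
cv2.imwrite("pics/t2.png",np.hstack([f(a,315,260,80,120),f(b,140,220,80,120)]))
C={n:pickle.load(open(n+"0.pkl","rb")) for n in("scene","side")}
for n in C:
  c=C[n]
  for X in (s["position"]-[0,0,.076],(.432,-.313,.045)):
    p=c["R"]@X+c["t"];print(n,c["cx"]+c["fx"]*p[0]/p[2],c["cy"]+c["fy"]*p[1]/p[2])
```

```text
4.9 [ 0.43213994 -0.3133114   0.15043466] [-0.44640263  0.2877029  -0.40805569] 0.15217315302362652
scene 170.91986347734155 293.5889797755649
scene 173.9232099146165 305.2874094316619
side 351.15687793985506 330.3630682180847
side 350.40330674604473 340.5685199202305
```

View pics/t2.png

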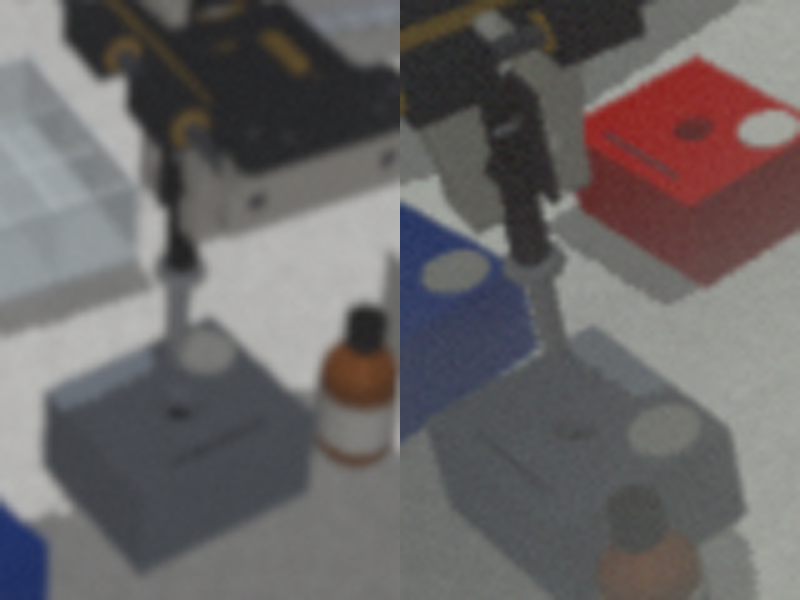

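>>> servo_tool --plan '[{"linear": [0, 1.5, 0], "twist": [0, 0, 0], "claw": 0}, {"linear": [0, 1.3, 0], "twist": [0, 0, 0], "claw": 0}, {"linear": [0, 0.6, 0], "twist": [0, 0, 0], "claw": 0}, {"linear": [0, 0.4, 0], "twist": [0, 0, 0], "claw": 0}, {"linear": [0, 0.3, 0], "twist": [0, 0, 0], "claw": 0}, {"linear": [0, 0, 0], "twist": [0, 0, 0], "claw": 0}, {"linear": [0, 0, 0], "twist": [0, 0, 0], "claw": 0}]' --force 50

```text
clock: 5.7
position: [0.4325, -0.3135, 0.1102]
orientation: [0.001, 2.221, -2.221]
ft_force: [-1.0, 1.2, 2.7]
opening: 0.151
```

>>> servo_tool --plan '[{"linear": [0, 0.2, 0], "twist": [0, 0, 0], "claw": 0}, {"linear": [0, 0.2, 0], "twist": [0, 0, 0], "claw": 0}, {"linear": [0, 0, 0], "twist": [0, 0, 0], "claw": 0}, {"linear": [0, 0, 0], "twist": [0, 0, 0], "claw": 0}]'

```text
clock: 6.1
position: [0.4329, -0.3138, 0.1073]
orientation: [0.001, 2.219, -2.222]
ft_force: [-3.0, 2.8, 14.5]
opening: 0.148
```

>>> servo_tool --plan '[{"linear": [0, -1, 0], "twist": [0, 0, 0], "claw": 0}, {"linear": [0, -3, 0], "twist": [0, 0, 0], "claw": 0}, {"linear": [0, -3, 0], "twist": [0, 0, 0], "claw": 0}, {"linear": [-0.9, 0, 0], "twist": [0, 0, 0], "claw": 0}, {"linear": [-2, 0, 0], "twist": [0, 0, 0], "claw": 0}, {"linear": [-2.5, 0, 0], "twist": [0, 0, 0], "claw": 0}, {"linear": [-2.5, 0, -0.2], "twist": [0, 0, 0], "claw": 0}, {"linear": [-2.5, 0, -0.2], "twist": [0, 0, 0], "claw": 0}, {"linear": [-2.5, 0, -0.2], "twist": [0, 0, 0], "claw": 0}, {"linear": [-2.5, 0, -0.2], "twist": [0, 0, 0], "claw": 0}, {"linear": [-1, 0, 0], "twist": [0, 0, 0], "claw": 0}, {"linear": [0, 1, 0], "twist": [0, 0, 0], "claw": 0}, {"linear": [0, 1.5, 0], "twist": [0, 0, 0], "claw": 0}, {"linear": [0, 0.5, 0], "twist": [0, 0, 0], "claw": 0}, {"linear": [0, 0, 0], "twist": [0, 0, 0], "claw": 0}, {"linear": [0, 0, 0], "twist": [0, 0, 0], "claw": 0}]'

```text
clock: 7.7
position: [0.5957, -0.3056, 0.1457]
orientation: [-0.0, -2.221, 2.221]
ft_force: [0.9, -0.2, -0.6]
opening: 0.154
```

Run:
```python
from h import *
s=readout.get_state();print(s["clock"],s["position"],s["ft_force"],s["opening"])
a=viewer.read_camera("side")["image"][:,:,::-1];b=viewer.read_camera("scene")["image"][:,:,::-1]
f=lambda im,x,y,w,h:cv2.resize(im[y:y+h,x:x+w],(400,600),interpolation=cv2.INTER_CUBIC)
cv2.imwrite("pics/t3.png",np.hstack([f(a,380,240,60,90),f(b,195,300,60,90)]))
C={n:pickle.load(open(n+"0.pkl","rb")) for n in("scene","side")}
for n,o in(("side",(380,240)),("scene",(195,300))):
  c=C[n]
  for X in (s["position"]-[0,0,.076],s["position"]-[0,0,.076-.046],(.5965,-.305,.055)):
    p=c["R"]@X+c["t"];print(n,((c["cx"]+c["fx"]*p[0]/p[2]-o[0])*6.667).round(),((c["cy"]+c["fy"]*p[1]/p[2]-o[1])*6.667).round())
```

```text
7.7 [ 0.59574048 -0.30556179  0.1457421 ] [ 0.94073786 -0.16546431 -0.5996274 ] 0.1538844829887588
side 212.0 452.0
side 228.0 345.0
side 208.0 483.0
scene 183.0 283.0
scene 159.0 149.0
scene 194.0 325.0
```

View pics/t3.png

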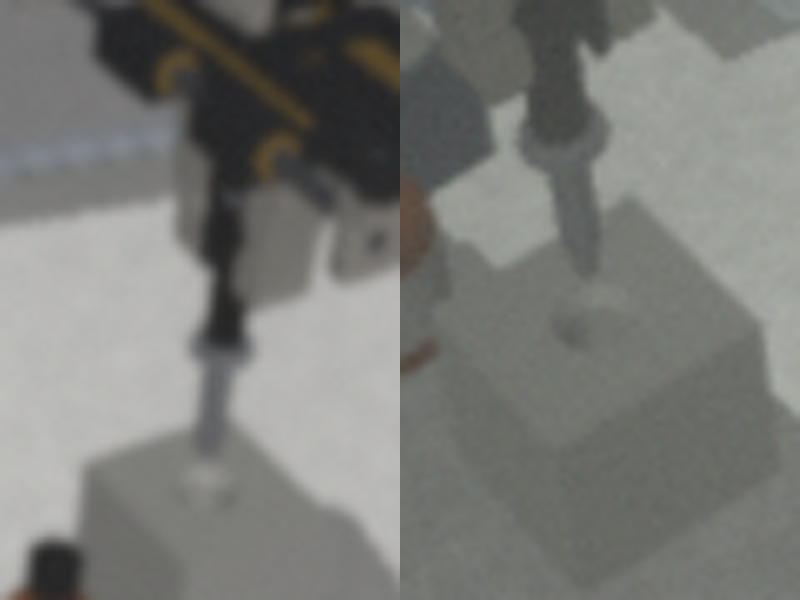

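The tip sits about 20 mm above the hole: scene tile tip (590,275) and hole (590,315), side tip (210,455) and hole (207,485). It is aligned within the 4 mm chamfer, so I'm lowering it.

>>> servo_tool --plan '[{"linear": [0, 0.8, 0.1], "twist": [0, 0, 0], "claw": 0}, {"linear": [0, 0.8, 0], "twist": [0, 0, 0], "claw": 0}, {"linear": [0, 0.8, 0], "twist": [0, 0, 0], "claw": 0}, {"linear": [0, 0.8, 0], "twist": [0, 0, 0], "claw": 0}, {"linear": [0, 0, 0], "twist": [0, 0, 0], "claw": 0}]'

```text
clock: 8.3
position: [0.5954, -0.306, 0.1116]
orientation: [0.003, -2.221, 2.219]
ft_force: [0.4, 0.2, -0.2]
opening: 0.149
```

>>> servo_tool --plan '[{"linear": [0, 0.8, 0], "twist": [0, 0, 0], "claw": 0}, {"linear": [0, 0.8, 0], "twist": [0, 0, 0], "claw": 0}, {"linear": [0, 0.6, 0], "twist": [0, 0, 0], "claw": 0}, {"linear": [0, 0.2, 0], "twist": [0, 0, 0], "claw": 0}, {"linear": [0, 0, 0], "twist": [0, 0, 0], "claw": 0}]'

```text
clock: 8.8
position: [0.596, -0.3063, 0.0891]
orientation: [0.001, -2.221, 2.221]
ft_force: [0.3, -0.4, -0.1]
opening: 0.154
```

>>> servo_tool --plan '[{"linear": [0, 0.1, 0], "twist": [0, 0, 0], "claw": 0}, {"linear": [0, 0, 0], "twist": [0, 0, 0], "claw": 0.25}, {"linear": [0, 0, 0], "twist": [0, 0, 0], "claw": 0.5}, {"linear": [0, 0, 0], "twist": [0, 0, 0], "claw": 0.6}, {"linear": [0, -0.5, 0], "twist": [0, 0, 0], "claw": 0.6}, {"linear": [0, -2, 0], "twist": [0, 0, 0], "claw": 0.6}, {"linear": [0, -3, 0], "twist": [0, 0, 0], "claw": 0.6}, {"linear": [0, -3, 0], "twist": [0, 0, 0], "claw": 0.6}, {"linear": [0, -3, 0], "twist": [0, 0, 0], "claw": 0.6}, {"linear": [0, -2.6, 0], "twist": [0, 0, 0], "claw": 0.6}]'

```text
clock: 9.8
position: [0.5963, -0.3065, 0.232]
orientation: [0.002, 2.22, -2.221]
ft_force: [0.3, 0.4, -1.3]
opening: 0.601
```

>>> servo_tool --plan '[{"linear": [0, 0, -1.5], "twist": [0, 0, 0], "claw": 0.6}, {"linear": [0, 0, -3], "twist": [0, 0, 0], "claw": 0.6}, {"linear": [0, 0, -3], "twist": [0, 0, 0], "claw": 0.6}, {"linear": [0, 0, -3], "twist": [0, 0, 0], "claw": 0.6}, {"linear": [0, 0, -3], "twist": [0, 0, 0], "claw": 0.6}, {"linear": [0, 0, -3], "twist": [0, 0, 0], "claw": 0.6}, {"linear": [0.3, 0, -3], "twist": [0, 0, 0], "claw": 0.6}, {"linear": [0.3, 0, -3], "twist": [0, 0, 0], "claw": 0.6}, {"linear": [0.3, 0, -3], "twist": [0, 0, 0], "claw": 0.6}, {"linear": [0.4, 0, -3], "twist": [0, 0, 0], "claw": 0.6}, {"linear": [0, 0, -2.5], "twist": [0, 0, 0], "claw": 0.6}, {"linear": [0, 0, -1.6], "twist": [0, 4, 0], "claw": 0.6}, {"linear": [0, 0, 0], "twist": [0, 7.8, 0], "claw": 0.6}, {"linear": [0, 0, 0], "twist": [0, 0, 0], "claw": 0.6}, {"linear": [0, 0, 0], "twist": [0, 0, 0], "claw": 0.6}]'

```text
clock: 11.3
position: [0.583, 0.0197, 0.2296]
orientation: [-0.214, -2.115, 2.115]
ft_force: [-0.2, 0.3, 0.7]
opening: 0.606
```

Run:
```python
from h import *
s=readout.get_state();c=viewer.read_camera("wrist");a=viewer.read_camera("scene")
pickle.dump((c,s),open("w.pkl","wb"));im=c["image"][:,:,::-1]
print(s["clock"],s["position"],Ro.from_rotvec(s["orientation"]).as_matrix().round(3))
f=lambda im,x,y,w,h,W:cv2.resize(im[y:y+h,x:x+w],(W,600),interpolation=cv2.INTER_CUBIC)
cv2.imwrite("pics/t4.png",np.hstack([f(im,130,130,300,300,600),f(a["image"][:,:,::-1],200,290,40,120,200)]))
for r in(0,.0265,.100,.1265):
  print(wproj(c,s,np.array([.5818,.0116,.167])+r*np.array([.2045,.979,0])))
```

```text
11.3 [0.58298842 0.01974301 0.22958189] [[-0.98  -0.    -0.201]
 [ 0.201  0.    -0.98 ]
 [ 0.    -1.     0.   ]]
[340.6307229  253.40316505]
[298.3999034  253.23173701]
[187.86629034 252.1722548 ]
[152.6658604  251.64362247]
```

View pics/t4.png

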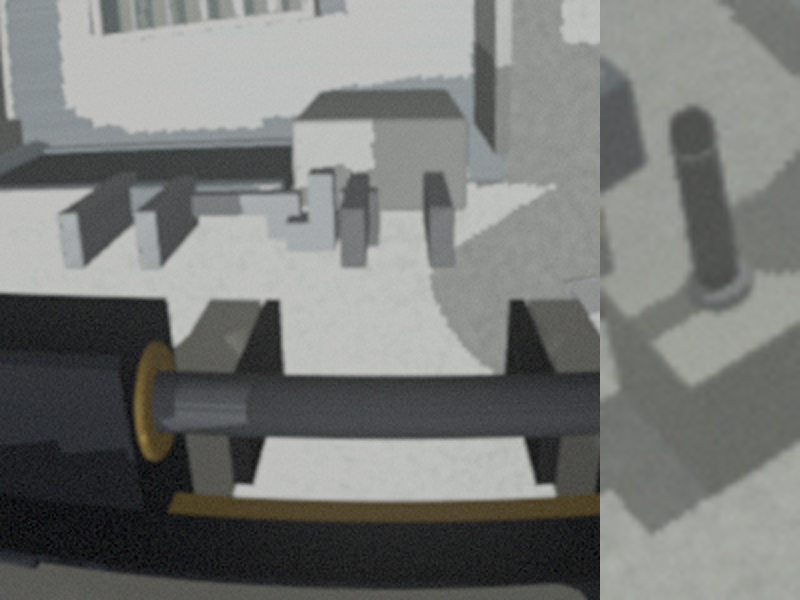

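The stylus is upright in the stand with its collar seated. Wrist pixels of the plates' tops: post ear (351,247.5), post catch (307,248), gate catch (204.5,249), gate ear (165.5,249.5).

Run:
```python
from h import *
c,s=pickle.load(open("w.pkl","rb"))
P=np.array([wz(c,s,p,.167) for p in((351,247.5),(307,248),(204.5,249),(165.5,249.5))]);print(P.round(4))
d=P[3]-P[0];print(np.linalg.norm(d),np.degrees(np.arctan2(d[1],d[0])),np.linalg.norm(np.diff(P,axis=0),axis=1))
R=Ro.from_rotvec(s["orientation"]).as_matrix();e=d/np.linalg.norm(d)
q=P[0]+.008*e; print("post sq",q,"tool",R.T@(q-s["position"])*100)
```

```text
[[0.5843 0.0045 0.167 ]
 [0.5895 0.0315 0.167 ]
 [0.6021 0.0972 0.167 ]
 [0.6072 0.1252 0.167 ]]
0.12281498454292382 79.24967928909211 [0.02747902 0.06692487 0.02841159]
post sq [0.58579362 0.01237147 0.167     ] tool [-0.42312452  6.25816486  0.66584607]
```

>>> servo_tool --plan '[{"linear": [-0.42, 0, 0.37], "twist": [0, 0, 0], "claw": 0.66}, {"linear": [0, 2, 0], "twist": [0, 0, 0], "claw": 0.66}, {"linear": [0, 3, 0], "twist": [0, 0, 0], "claw": 0.66}, {"linear": [0, 2.5, 0], "twist": [0, 0, 0], "claw": 0.66}, {"linear": [0, 1.5, 0], "twist": [0, 0, 0], "claw": 0.66}, {"linear": [0, 0.8, 0], "twist": [0, 0, 0], "claw": 0.66}, {"linear": [0, 0, 0.3], "twist": [0, 0, 0], "claw": 0.66}, {"linear": [0, 0, 0], "twist": [0, 0, 0], "claw": 0.66}]' --force 30

```text
clock: 12.2
position: [0.5864, 0.0118, 0.1323]
orientation: [-0.219, -2.113, 2.113]
ft_force: [0.5, 0.4, 0.4]
opening: 0.657
```

>>> servo_tool --plan '[{"linear": [0, 0, 0], "twist": [0, 0, 0], "claw": 0.4}, {"linear": [0, 0, 0], "twist": [0, 0, 0], "claw": 0.3}, {"linear": [0, 0, 0], "twist": [0, 0, 0], "claw": 0}, {"linear": [0, 0, 0], "twist": [0, 0, 0], "claw": 0}, {"linear": [0, 0, 0], "twist": [0, 0, 0], "claw": 0}, {"linear": [0, 0, 0], "twist": [0, 0, 0], "claw": 0}, {"linear": [0, 0, 0], "twist": [0, 0, 0], "claw": 0}]'

```text
clock: 12.9
position: [0.5866, 0.0118, 0.1324]
orientation: [-0.219, -2.114, 2.114]
ft_force: [-0.7, -1.6, 5.8]
opening: 0.269
```

>>> servo_tool --plan '[{"linear": [0, 0, 0], "twist": [0, 0, 0], "claw": 0.4}, {"linear": [0, 0, -0.2], "twist": [0, 0, 0], "claw": 0.66}, {"linear": [0, 0, 0], "twist": [0, 0, 0], "claw": 0.66}, {"linear": [0, -2, 0], "twist": [0, 0, 0], "claw": 0.66}, {"linear": [0, -3, 0], "twist": [0, -0.8, 0], "claw": 0.66}, {"linear": [0, -0.5, -1.2], "twist": [0, 0, 0], "claw": 0.66}, {"linear": [0.1, 0, -3], "twist": [0, 0, 0], "claw": 0.66}, {"linear": [0, 0, -3], "twist": [0, 0, 0], "claw": 0.66}, {"linear": [0, 0, -2], "twist": [0, 0, 0], "claw": 0.66}, {"linear": [0, 0, -1], "twist": [0, 0, 0], "claw": 0.66}, {"linear": [0, 0, 0], "twist": [0, 0, 0], "claw": 0.66}, {"linear": [0, 0, 0], "twist": [0, 0, 0], "claw": 0.66}]'

```text
clock: 14.1
position: [0.6045, 0.1141, 0.1862]
orientation: [-0.203, -2.12, 2.121]
ft_force: [0.1, 0.3, 0.6]
opening: 0.66
```

Run:
```python
from h import *
s=readout.get_state();c=viewer.read_camera("wrist")
pickle.dump((c,s),open("w.pkl","wb"));im=c["image"][:,:,::-1]
print(s["clock"],s["position"],s["opening"])
cv2.imwrite("pics/t5.png",cv2.resize(im[130:430,200:600],(800,600),interpolation=cv2.INTER_CUBIC))
P0=np.array([.5843,.0045,.167]);e=np.array([.1865,.9825,0])
print("target",P0+.115*e, Ro.from_rotvec(s["orientation"]).as_matrix().T@(P0+.115*e-s["position"])*100)
```

```text
14.1 [0.60446936 0.11410916 0.1861673 ] 0.6604055768252161
target [0.6057475 0.1174875 0.167    ] [-0.06252133  1.91646385 -0.35718258]
```

View pics/t5.png

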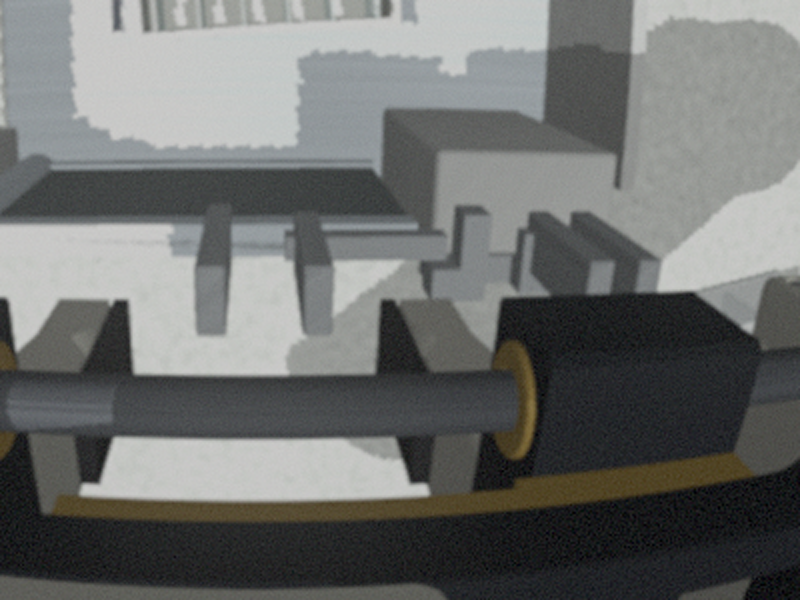

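The post catch is now fully in (its plates are close together). The gate plates, at tile (211,300) and (318,299), sit between the fingers as computed.

>>> servo_tool --plan '[{"linear": [0, 2, 0], "twist": [0, 0, 0], "claw": 0.66}, {"linear": [0, 2, 0], "twist": [0, 0, 0], "claw": 0.66}, {"linear": [0, 1.4, -0.1], "twist": [0, 0, 0], "claw": 0.66}, {"linear": [0, 0, -0.2], "twist": [0, 0, 0], "claw": 0.66}, {"linear": [0, 0, 0], "twist": [0, 0, 0], "claw": 0.4}, {"linear": [0, 0, 0], "twist": [0, 0, 0], "claw": 0.3}, {"linear": [0, 0, 0], "twist": [0, 0, 0], "claw": 0}, {"linear": [0, 0, 0], "twist": [0, 0, 0], "claw": 0}, {"linear": [0, 0, 0], "twist": [0, 0, 0], "claw": 0}, {"linear": [0, 0, 0], "twist": [0, 0, 0], "claw": 0}, {"linear": [0, 0, 0], "twist": [0, 0, 0], "claw": 0}]' --force 45

```text
clock: 15.25
position: [0.606, 0.1178, 0.1335]
orientation: [-0.205, -2.122, 2.121]
ft_force: [-0.4, 0.7, 4.7]
opening: 0.262
```

>>> servo_tool --plan '[{"linear": [0.34, 0, -0.01], "twist": [0, 2, 0], "claw": 0}, {"linear": [0.68, 0, -0.02], "twist": [0, 4, 0], "claw": 0}, {"linear": [0.68, 0, -0.02], "twist": [0, 4, 0], "claw": 0}, {"linear": [0.68, 0, -0.02], "twist": [0, 4, 0], "claw": 0}, {"linear": [0.68, 0, -0.03], "twist": [0, 4, 0], "claw": 0}, {"linear": [0.68, 0, -0.03], "twist": [0, 4, 0], "claw": 0}, {"linear": [0, 0, 0], "twist": [0, 0, 0], "claw": 0}]'

```text
clock: 15.95
position: [0.571, 0.1319, 0.1334]
orientation: [-0.562, -1.895, 1.894]
ft_force: [1.1, -0.5, 5.8]
opening: 0.26
```

>>> servo_tool --plan '[{"linear": [0.68, 0, -0.02], "twist": [0, 4, 0], "claw": 0}, {"linear": [0.68, 0, -0.02], "twist": [0, 4, 0], "claw": 0}, {"linear": [0.68, 0, -0.03], "twist": [0, 4, 0], "claw": 0}, {"linear": [0.68, 0, -0.02], "twist": [0, 4, 0], "claw": 0}, {"linear": [0.68, 0, -0.02], "twist": [0, 4, 0], "claw": 0}, {"linear": [0.68, 0, -0.03], "twist": [0, 4, 0], "claw": 0}, {"linear": [0.68, 0, -0.02], "twist": [0, 4, 0], "claw": 0}, {"linear": [0.68, 0, -0.02], "twist": [0, 4, 0], "claw": 0}, {"linear": [0, 0, 0], "twist": [0, 0, 0], "claw": 0}]'

```text
clock: 16.85
position: [0.5357, 0.1728, 0.1334]
orientation: [-0.97, -1.524, 1.522]
ft_force: [-2.7, 2.2, 8.9]
opening: 0.264
```

>>> servo_tool --plan '[{"linear": [0.68, 0, -0.02], "twist": [0, 4, 0], "claw": 0}, {"linear": [0.68, 0, -0.02], "twist": [0, 4, 0], "claw": 0}, {"linear": [0.68, 0, -0.03], "twist": [0, 4, 0], "claw": 0}, {"linear": [0.68, 0, -0.02], "twist": [0, 4, 0], "claw": 0}, {"linear": [0.68, 0, -0.02], "twist": [0, 4, 0], "claw": 0}, {"linear": [0.68, 0, -0.03], "twist": [0, 4, 0], "claw": 0}, {"linear": [0.68, 0, -0.02], "twist": [0, 4, 0], "claw": 0}, {"linear": [0.34, 0, -0.01], "twist": [0, 2, 0], "claw": 0}, {"linear": [0, 0, 0], "twist": [0, 0, 0], "claw": 0}, {"linear": [0, 0, 0], "twist": [0, 0, 0], "claw": 0}]'

```text
clock: 17.85
position: [0.5271, 0.2217, 0.1334]
orientation: [-1.248, -1.147, 1.146]
ft_force: [-2.2, -1.3, 9.7]
opening: 0.261
```

Run:
```python
from h import *
s=readout.get_state();print(s["clock"],s["position"],s["opening"],s["ft_force"],Ro.from_rotvec(s["orientation"]).as_matrix().round(3))
v=s["position"][:2]-[.6246,.2139];print(np.linalg.norm(v),np.degrees(np.arctan2(v[1],v[0]))%360)
a=viewer.read_camera("side")["image"];b=viewer.read_camera("scene")["image"]
f=lambda im:cv2.resize(im[130:430,130:530,::-1],(400,300))
g=cv2.resize(b[140:290,310:510,::-1],(400,300),interpolation=cv2.INTER_CUBIC)
h=cv2.resize(a[150:300,220:420,::-1],(400,300),interpolation=cv2.INTER_CUBIC)
cv2.imwrite("pics/t6.png",np.vstack([np.hstack([f(a),f(b)]),np.hstack([h,g])]))
```

```text
17.85 [0.52708576 0.22173229 0.13344675] 0.26086563509594046 [-2.16962479 -1.34691591  9.68116709] [[ 0.085  0.    -0.996]
 [ 0.996  0.     0.085]
 [ 0.    -1.    -0.   ]]
0.09782827832128659 175.4078914360746
```

View pics/t6.png

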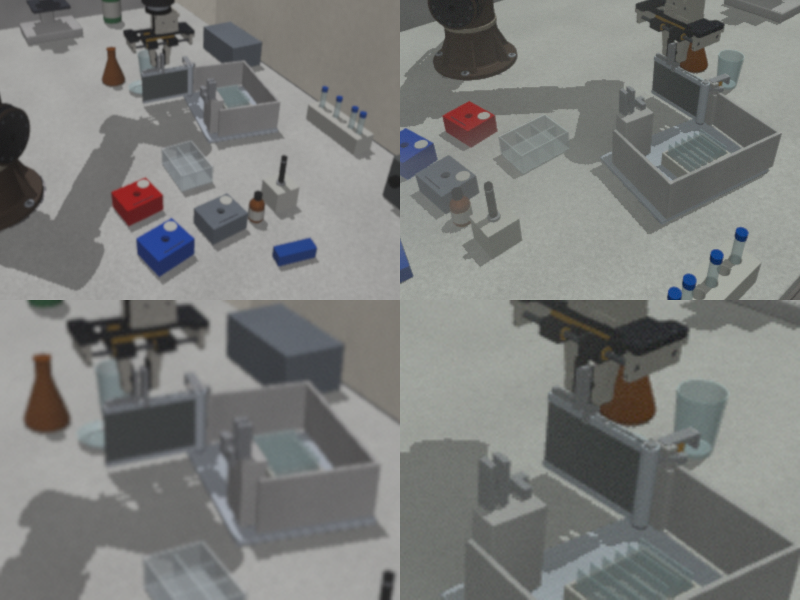

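The gate is open, the stylus is standing and the bystanders are untouched. The gate is at about 84°, so I'm nudging it to the stop at 86°.

>>> servo_tool --plan '[{"linear": [0.17, 0, 0], "twist": [0, 1, 0], "claw": 0}, {"linear": [0.17, 0, 0], "twist": [0, 1, 0], "claw": 0}, {"linear": [0, 0, 0], "twist": [0, 0, 0], "claw": 0}, {"linear": [0, 0, 0], "twist": [0, 0, 0], "claw": 0}, {"linear": [0, 0, 0], "twist": [0, 0, 0], "claw": 0}]'

```text
clock: 18.45
position: [0.5274, 0.2251, 0.1335]
orientation: [-1.263, -1.121, 1.12]
ft_force: [-1.8, -0.9, 9.3]
opening: 0.264
```

```bash
python3 -c "
from station import workorder
print(workorder.sign_off())"
```

```text
the job is handed in; nothing more can be done
None
```

The job is done in the order asked and handed in at about 18.5 s, well under the 54 s limit.

- **Button:** I pressed it with the stylus tip, and it met a firm stop at 14.5 N with the tip about 31 mm above the table. Fully down should be 32 mm, so this agrees.
- **Stylus:** It is back upright in its stand with the collar on the top face, confirmed in the camera views.
- **Post catch:** The fingers closed to 23.7 mm over the plates (24 mm is fully squeezed). A later picture showed the plates still together.
- **Gate:** I squeezed its catch to about 23 mm and swung the gate past the detent to about 1.50 rad by tool pose, at or close to its stop. The arm is still holding it there with a 45 N grip.
- **Forces and surroundings:** The forces reported after each move stayed under 15 N. In the last pictures, taken just before a final 2° nudge of the gate, the bystanders and look-alikes looked unmoved.

Two checks did not agree fully. The scene camera put the catches about 4–7 mm off the wrist view; I used the wrist view, which matched the given 123 mm and 28 mm spacings. The wrist also showed about 9 N upward while holding the gate, which I did not explain.

I viewed 10 pictures, within the budget.

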